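Hold the planter core down on its sprung drain former

TASK

Dry-fit the planter mould: pick up the pink core by its wooden batten, lower it centred into the plywood form so that the batten's two ends drop into the two notches, and press it down against the sprung drain-hole former until the batten bottoms on the steel strips in both notches. The spring lifts the core if you let go, so finish while still gripping the batten and holding it firmly down on its stops, without forcing it, so that I can fit the clamps. Leave the cup, wax tub, mallet and concrete planter where they are.

Things in the scene. Friction and masses are not known exactly. Their poses are not given: they have to be found in the camera images.
- batten_mid (a point): grip point of the core: centre of its pale wooden batten (on edge, 210 mm long, 24 wide, 48 high), marked by a dark line round it. 24 mm above the batten's underside, 88 mm above the core's underside. y axis along the batten, x across it, z up. The two ends are alike: a half turn makes no difference.
- core: the core: one rigid loose piece, 0.32 to 0.48 kg, standing upright on the bench at the start. A pink tapered square block (100 mm square at the bottom, 110 at the top, 64 high); the batten is screwed on edge across the middle of its top. Origin: centre of the block's underside; axes as batten_mid's.
- batten_end_a (a point): point on the batten's underside, 77.5 mm along +y from its middle: the spot that rests in one notch
- batten_end_b (a point): the same at the other end, 77.5 mm along -y
- form: open square plywood form fixed to the bench: 170 mm square outside, 140 inside (base 180), rim 138 mm above the bench, inner floor at 38. Origin: centre of its underside, z up. The walls at +y and -y have a notch in mid top edge, so the seated batten lies along the form's y. Notches: 16 mm deep to a steel strip, 29 wide at the bottom, flared to about 43 at the rim.
- form_seat (a point): centre of the form at the height of the steel strips' tops, 122 mm above the bench: the middle of the batten's underside must come here (batten_mid then lies 24 mm above). Same axes as the form.
- rests: the two steel strips (28 x 15 mm) at the bottoms of the notches: the hard stops. Origin and axes as the form's.
- former (a joint): sprung drain-hole former: 25 mm steel sleeve with black rubber top, upright in the middle of the form's floor. Value in m: 0 = up, grows as it is pressed down. Up, its top is 70 mm above the bench, so it meets the core 12 mm before the stops; at the stops it reads 0.012. Spring: 7 N up at 0, 12.4 N at 0.012, more than the core's weight.
- cup: orange open mixing cup, 84 mm across the rim, 100 mm high; origin at the centre of its underside
- wax: blue tub with a white lid, 76 mm across, 60 mm high; origin at the centre of its underside
- mallet: black rubber mallet lying on the bench, head 54 mm across and 85 mm long, wooden handle, 232 mm long in all; origin under its middle
- planter: finished grey concrete planter, 90 mm square, 75 mm high; origin at the centre of its underside
Mind the look-alikes: they are no part of the job. Of the things like the core, leave any that is yellow; of the rest the smaller one is meant.

How it is judged:
On the way:
1. the core is gripped and lifted clear of the bench (height (world z) of core above 0.08 m and contact force between the fingers and core above 2 N), for 0.2 s.
At the end, for the whole second after the job is handed in: Through the last second the fingers straddle and grip the batten and hold the core still: both batten ends within 2.5 mm of the strips, pressing on them with over 2 N, former in by over 9.5 mm, batten in line with the notches (0.1 rad), its middle within 7 mm of the form's centre (z of each of batten_end_a, batten_end_b in the frame of form_seat below 0.0025 m and horizontal distance between batten_mid and form_seat below 0.007 m and angle between the y axis of core and the y axis of form, either way round below 0.1 rad and value of joint former above 0.0095 m and contact force between core and rests above 2 N and contact force between the fingers and core above 2 N and linear speed of core below 0.01 m/s and z of the grasp point in the frame of core below 0.118 m); the arm keeps its last pose, push and grip.
It fails at once if the core is forced or slammed onto the strips with more than 70 N (contact force between core and rests above 70 N).
It fails at once if the cup, wax tub, mallet or concrete planter is moved by more than 30 mm (distance of any of cup, wax, mallet, planter from where it was at the start of the episode above 0.03 m).
It also fails if it takes over 48 s, if anything falls off the work surface, if the arm or the gripper's body presses on something with over 40 N, if the wrist force passes 120 N, or if a joint passes its speed limit or range.

ROBOT

A 6-joint arm with a two-finger parallel gripper is mounted at the origin on the work surface. World frame = base frame: x ahead of the robot, y to its left, z up, the work surface at z = 0. Lengths are in m, angles in rad, forces in N, time in s.
With the tool pointing down it reaches from about 0.25 to 0.85 m from the base axis. Payload 12.5 kg.
Tool frame: the origin (TCP) lies midway between the tips of the shut fingers; the grasp point (between the pads) lies 19 mm behind it; y points along the fingers, z is the direction in which the jaws open and shut, and the axes are right-handed (so a half turn about y gives the same grasp; the last joint's range is limited). The gripper opens to 93 mm and grips with 3 to 60 N. Pads are 15 mm wide; open, the fingers measure 128 mm over their backs; the gripper's body (75 mm by 188 mm) begins 65 mm behind the grasp point.
Start: joints at [1.201, 0.351, 1.652, -0, 1.139, -0.085], TCP at [0.154, 0.528, 0.219] pointing down, gripper open.
Joint ranges: [-2.75, 2.75], [-0.79, 2.1], [0.01, 2.65], [-1.57, 4.71], [0.07, 3.14], [-2.87, 2.87]. Speed limits (rad/s): [2.22, 2.22, 2.79, 3.14, 3.14, 3.14].

INTERFACE

Orientations are given as [roll, pitch, yaw] about the fixed x, y, z axes, in that order (R = Rz(yaw) Ry(pitch) Rx(roll)).
In Python, from rig import manip gives the robot as it stands.
- The arm moves only by the tool arm_command, never from a script. Its argument "targets" is a list of rows, each an object of numbers: "grip": the closure, from 0 (fully open) to 1 (shut); "x", "y", "z": the shift along the tool's x, y, z in units of 60 cm (1.0 is 60 cm); "ax", "ay", "az": the turn, a rotation vector about the tool's x, y, z in units of pi/4 rad (1.0 is pi/4 rad). In form: [{"grip": .., "x": .., "y": .., "z": .., "ax": .., "ay": .., "az": ..}, ...]. A call has 1 to 20 rows; each row is the pose to reach, as a shift and turn from the pose commanded when the call began, along the tool's axes at that moment; what a row does not reach only later rows make up. A row lasts 1/8 s, in which the tool goes at most 62.5 mm and 10.7 degrees, less where a joint would pass 70% of its speed; a pose out of reach is approached as far as the arm can. A call with a number of a shift or a turn outside -1 to 1 is refused whole. A call with a gripper value outside its range is refused whole. The fingers move at their own pace and stop on an object; the grip force is fixed at half the most. Time passes only in rows, so rows that repeat a pose let the fingers close. It gives the time, the measured TCP pose, the force and the opening at its end, in the units of the state.
- manip.state(): the state, without advancing time (a new reading comes with each control period).
- manip.capture(name): name is "scene" or "top" or "wrist"; returns the picture (400x640x3 uint8, blue, green, red); there is no depth.
- manip.get_calibration(name): a dict with "intrinsics" (3x3 intrinsics, pixels), "k1" (the pictures are not rectified: a ray, as slopes to the right and down, at radius r is drawn at 1 + k1 r^2 times it, then the intrinsics apply), "world_to_cam" (4x4, takes a point from world to camera coordinates). Camera axes: x right, y down, z forward; pixel columns grow to the right and rows downward; lengths in m; the calibration is good to about 2 mm. A picture is of the moment at which its call begins: read the wrist's pose just before it. get_calibration takes no time and is no camera call; for the wrist camera it gives the pose at the moment of the call.
- manip.close_job(): hands the job in, once; it reports no verdict.
Trained networks look in the newest picture that a camera, given by its name, has taken for a name from the list of things; names that differ only in an ending like _2 or _b are one class to them, and where a whole thing is asked for, a point or a joint stands for the part that bears it (a point fixed in the world has none). Each returns a list of dicts, best first, with "score" (0 to 1); they miss things now and then, are a little off and sometimes report something else, mostly with a low value. They report only what shows in the picture. A call takes as long as a camera call. They do not tell look-alikes from the thing itself.
- manip.regions_of(name, camera): "pixels" (400x640 bool, what is visible of it) and "point" ([column, row] in pixels, amid what is visible of it).
The state is a dict: "time": time; "q": joint angles; "dq": joint speeds; "tau": joint torques, N m; "position": TCP position; "ee_rot": TCP orientation; "ft_force": force on the tool from outside, world axes, zero at the start; "torque": the same for the moment, N m; "gripper_width": finger opening in m.
Only numpy, scipy, OpenCV 4.12 (cv2) and the standard library are available. Lean on these libraries where they do the work, as an engineer would, in place of code of your own. Each camera call takes 0.05 s, during which the arm holds its last target.

## Working session

There is one attempt and no reset: what is moved stays moved. The work goes in short steps, Python scripts to look and compute and a tool call to move; the robot and the scene stay as the last step left them, time stands still between calls to the robot, and variables do not carry over. Pictures are saved under pics/ and viewed, and the job is handed in when it is done.

Besides the shell and the picture viewer there is one more tool, called after "Emit:" as a command line: name --argument value ..., lists and objects as JSON in quotes. arm_command: Moves the arm, as the interface text tells. Shifts and turns lie within -1 to 1; 1 stands for 60 cm of shift or pi/4 rad of turn. Its arguments: {"type":"object","properties":{"targets":{"type":"array","items":{"type":"object","properties":{"grip":{"type":"number"},"x":{"type":"number"},"y":{"type":"number"},"z":{"type":"number"},"ax":{"type":"number"},"ay":{"type":"number"},"az":{"type":"number"}}}}},"required":["targets"]}

```bash
ls; mkdir -p pics; python3 - <<'E'
from rig import manip
import cv2
s=manip.state();print({k:(v if not hasattr(v,'round') else v) for k,v in s.items()})
for n in ["scene","top","wrist"]:
    im=manip.capture(n);cv2.imwrite(f"pics/{n}0.png",im)
    c=manip.get_calibration(n);print(n,c)
for n in ["scene","top"]:
    for t in ["core","form","batten_mid","cup","wax","mallet","planter"]:
        for r in manip.regions_of(t,n): print(n,t,round(r['score'],2),r['point'],r['pixels'].sum())
E
```

```text
pics
{'time': 0.0, 'q': array([ 1.20141146e+00,  3.51218743e-01,  1.65242325e+00,  2.48652127e-05,
        1.13911810e+00, -8.46031650e-02]), 'dq': array([-1.36093635e-03,  1.09959465e-03,  8.68667236e-05, -4.11634951e-04,
        1.59587589e-03, -1.47700100e-03]), 'tau': array([ 2.37793131e-03, -4.97306657e+01, -2.85255378e+01,  7.00132200e-02,
        2.55642197e-02, -9.66568155e-05]), 'position': array([0.15436608, 0.52752969, 0.21811134]), 'ee_rot': array([-1.57195769e+00,  1.21143013e-04, -2.84792187e-01]), 'ft_force': array([-0.88567979, -0.13073315, -0.76065974]), 'torque': array([0.01272249, 0.02597137, 0.01947276]), 'gripper_width': 0.09318746200263962}
scene {'intrinsics': array([[429.08390292,   0.        , 318.25381557],
       [  0.        , 429.08390292, 200.28978348],
       [  0.        ,   0.        ,   1.        ]]), 'k1': -0.013736934899173657, 'world_to_cam': array([[ 0.50640482,  0.86221021, -0.0121536 , -0.25551762],
       [ 0.73610958, -0.43959661, -0.51468195, -0.31060037],
       [-0.44910672,  0.25169104, -0.85729503,  1.56531553],
       [ 0.        ,  0. 
[... 1308 characters left out ...]
[191.5, 181.7] 3968
scene batten_mid 0.56 [434.1, 241.7] 2118
scene cup 0.55 [426.9, 125.2] 758
scene wax 0.85 [155.2, 266.7] 737
scene wax 0.62 [455.0, 172.9] 1151
scene wax 0.5 [239.3, 252.7] 4984
scene mallet 0.7 [189.4, 335.9] 1318
scene planter 0.57 [455.6, 173.0] 1167
top core 0.96 [237.5, 111.5] 1712
top core 0.68 [260.9, 187.8] 1823
top core 0.24 [168.7, 166.4] 1179
top form 0.58 [407.1, 185.4] 4343
top batten_mid 0.88 [239.4, 111.9] 1749
top batten_mid 0.75 [421.7, 284.7] 4189
top batten_mid 0.63 [265.5, 191.6] 1732
top cup 0.55 [160.4, 227.7] 803
top wax 0.98 [484.9, 225.5] 578
top wax 0.21 [473.1, 136.5] 1016
top mallet 0.93 [474.4, 141.8] 1035
top planter 0.57 [169.0, 165.5] 1145
```

View pics/scene0.png

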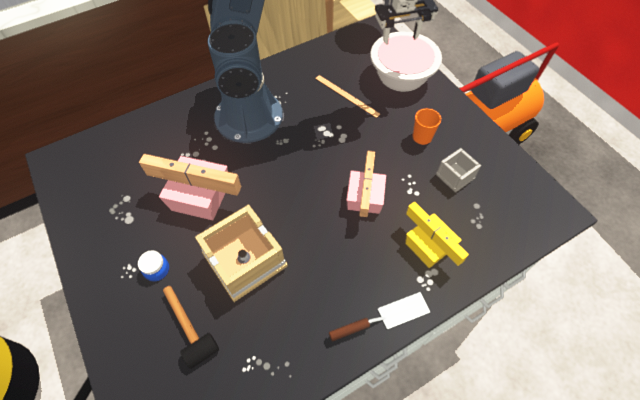

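View pics/top0.png

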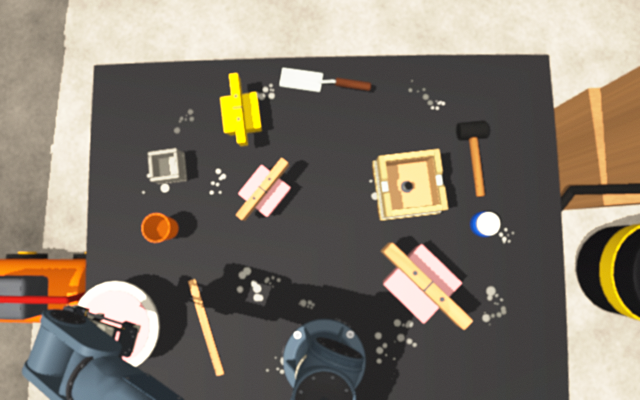

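View pics/wrist0.png

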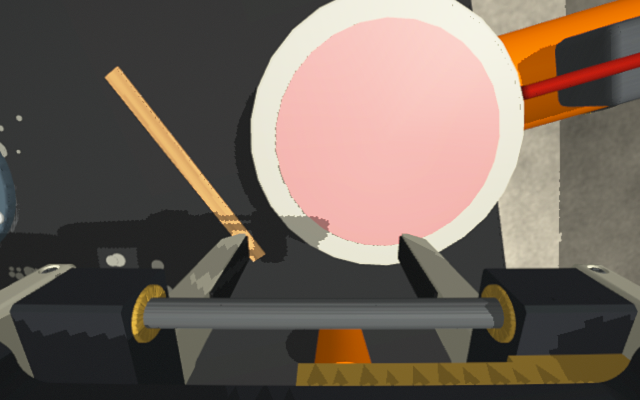

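Candidates for the core are: yellow at top (240,112), scene (432,241); large pink at top (428,285), scene (190,186); small pink at top (263,188), scene (367,190). I choose the small pink one: it isn't yellow and it's the smaller of the rest. Next, a close crop.

```bash
python3 - <<'E'
import cv2,numpy as np
t=cv2.imread("pics/top0.png");s=cv2.imread("pics/scene0.png")
a=cv2.resize(t[150:230,220:310],None,fx=4.4,fy=4.4,interpolation=cv2.INTER_NEAREST)
b=cv2.resize(s[140:220,330:400],None,fx=4.4,fy=4.4,interpolation=cv2.INTER_NEAREST)
cv2.imwrite("pics/c1.png",np.hstack([a,b]))
a=cv2.resize(t[140:230,365:455],None,fx=4.4,fy=4.4,interpolation=cv2.INTER_NEAREST)
b=cv2.resize(s[205:300,190:290],None,fx=4,fy=4.168,interpolation=cv2.INTER_NEAREST)[:396]
cv2.imwrite("pics/c2.png",np.hstack([a,b]))
E
```

```text
(no output)
```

View pics/c1.png

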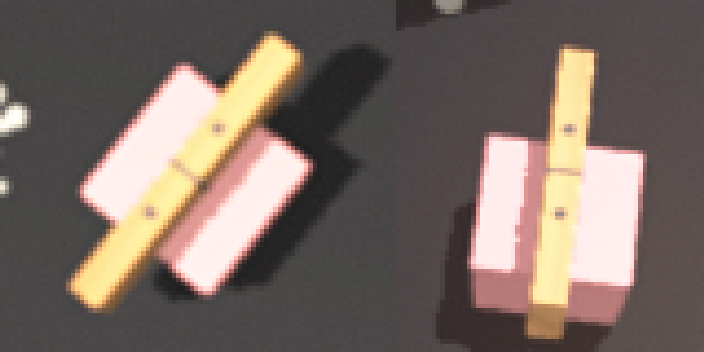

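View pics/c2.png

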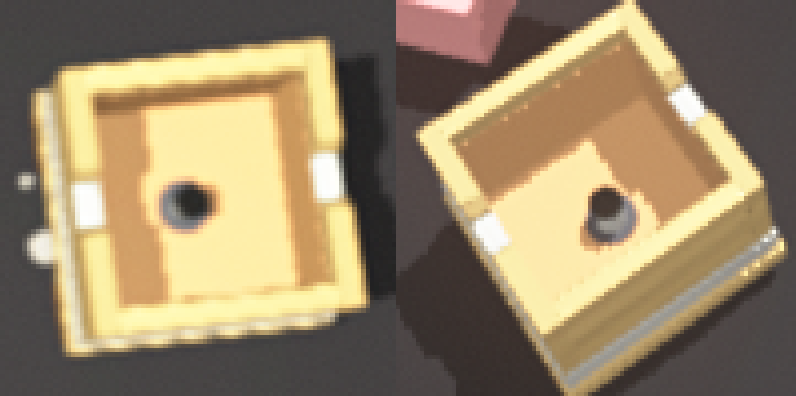

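The crop confirms the choice: a small pink block with a pale batten and a dark centre line at top (262.5,189). The form's white strips are at top (385,187) and (439,180). Next I fit poses from both cameras.

```bash
cat > h.py <<'E'
import numpy as np,cv2
from scipy.optimize import minimize,least_squares
def proj(P,c):
    P=np.asarray(P,float);W=c['world_to_cam'];p=P@W[:3,:3].T+W[:3,3]
    u=p[:,:2]/p[:,2:];u=u*(1+c['k1']*(u**2).sum(1,keepdims=True))
    K=c['intrinsics'];return u@K[:2,:2].T+K[:2,2]
def back(uv,c,z):
    K=c['intrinsics'];d=np.array([c['k1'],0,0,0,0.])
    u=(np.asarray(uv,float)-K[:2,2])/K[0,0];v=u.copy()
    for _ in range(20): v=u/(1+c['k1']*(v**2).sum())
    W=c['world_to_cam'];R=W[:3,:3].T;o=-R@W[:3,3];r=R@np.array([v[0],v[1],1])
    return o+r*(z-o[2])/r[2]
def pose(x,y,th,P):
    c,s=np.cos(th),np.sin(th);P=np.asarray(P,float)
    return np.c_[x+c*P[:,0]-s*P[:,1],y+s*P[:,0]+c*P[:,1],P[:,2]]
def box(hx,hy,z0,z1,hx1=None,hy1=None):
    hx1=hx1 or hx;hy1=hy1 or hy
    return [[a*h,b*k,z] for z,h,k in((z0,hx,hy),(z1,hx1,hy1)) for a in(-1,1) for b in(-1,1)]
CORE=[box(.05,.05,0,.064,.055,.055),box(.012,.105,.064,.112)]
FORM=[box(.085,.085,.0,.138)]
E
python3 - <<'E'
from h import *
from rig import manip
cal={n:manip.get_calibration(n) for n in("scene","top")}
im={n:cv2.imread(f"pics/{n}0.png") for n in cal}
roi={"scene":(330,140,400,225),"top":(220,145,310,230)}
# core masks: saturated/bright warm vs dark bench
S=8;data={}
for n in cal:
    x0,y0,x1,y1=roi[n];c=im[n][y0:y1,x0:x1].astype(int)
    hsv=cv2.cvtColor(im[n][y0:y1,x0:x1],cv2.COLOR_BGR2HSV)
    m=((c[...,2]>120)&(c[...,2]-c[...,0]>15)).astype(np.uint8)
    k,l,st,_=cv2.connectedComponentsWithStats(m);m=(l==1+st[1:,4].argmax()).astype(np.float32)
    w=((c[...,2]-c[...,0]>55)&(m>0)).astype(np.float32)
    print(n,m.sum(),w.sum());data[n]=(m,w)
    cv2.imwrite(f"pics/m_{n}.png",cv2.resize(np.hstack([m,w])*255,None,fx=4,fy=4,interpolation=0))
def ren(p,n,parts):
    x0,y0,x1,y1=roi[n];g=np.zeros(((y1-y0)*S,(x1-x0)*S),np.uint8)
    for b in parts:
        q=(proj(pose(*p,b),cal[n])-[x0,y0]+.5)*S
        cv2.fillConvexPoly(g,cv2.convexHull(np.round(q).astype(np.int32)),1)
    return cv2.resize(g.astype(np.float32),(x1-x0,y1-y0),interpolation=cv2.INTER_AREA)
def cost(p,ns): return sum(np.abs(ren(p,n,CORE)-data[n][0]).sum() for n in ns)
P0=back((262.5,188.9),cal["top"],.112);print(P0, back((330+175/4.4,140+171/4.4),cal["scene"],.112))
for ns in (["top"],["scene"],["top","scene"]):
  best=None
  for t in np.arange(0,3.14,.4):
    r=minimize(cost,[P0[0],P0[1],t],args=(ns,),method="Nelder-Mead",options=dict(initial_simplex=np.array([[P0[0],P0[1],t],[P0[0]+.01,P0[1],t],[P0[0],P0[1]+.01,t],[P0[0],P0[1],t+.3]])))
    if best is None or r.fun<best.fun: best=r
  print(ns,best.x.round(4),best.fun)
# form strips
for n,pts in {"top":[(385.2,186.6),(439.3,180.2)],"scene":[(213.5,260.4),(262.75,229.7)]}.items():
    Q=[]
    for u,v in pts:
        x0,y0=int(u)-7,int(v)-8;c=im[n][y0:y0+17,x0:x0+15].astype(int)
        m=((c.min(2)>180)&(c[...,2]-c[...,0]<40)).astype(np.uint8)
        k,l,st,ce=cv2.connectedComponentsWithStats(m);i=1+st[1:,4].argmax()
        q=ce[i]+[x0,y0];Q.append(back(q,cal[n],.122));print(n,q.round(1),st[i,4],Q[-1].round(4))
    d=Q[0]-Q[1];print("mid",(Q[0]+Q[1])[:2]/2,"len",np.linalg.norm(d),"yaw of y",np.arctan2(d[1],d[0])-np.pi/2)
E
```

```text
scene 1680.0 952.0
top 1916.0 1131.0
[0.50949932 0.16626984 0.112     ] [0.51661177 0.1729073  0.112     ]
['top'] [0.5123 0.1722 0.8869] 176.375
['scene'] [0.5109 0.1694 0.8916] 132.890625
['top', 'scene'] [0.5122 0.1706 0.8921] 340.75
top [384.4 186.1] 61 [ 0.5103 -0.1791  0.122 ]
top [438.7 179.5] 58 [ 0.5266 -0.3334  0.122 ]
mid [ 0.51845377 -0.25627042] len 0.1550991516344696 yaw of y 0.10493600056954189
scene [213.2 260.3] 59 [ 0.5246 -0.3343  0.122 ]
scene [262.4 229.4] 50 [ 0.509  -0.1802  0.122 ]
mid [ 0.51678707 -0.25724998] len 0.15479788367012168 yaw of y -3.04107313300792[ WARN:0@0.971] global loadsave.cpp:1063 imwrite_ Unsupported depth image for selected encoder is fallbacked to CV_8U.
```

```bash
python3 - <<'E'
from h import *
from rig import manip
o=[]
for n,(x0,y0,x1,y1) in {"scene":(330,140,400,225),"top":(220,145,310,230)}.items():
    im=cv2.imread(f"pics/{n}0.png")[y0:y1,x0:x1];f=4.6
    g=cv2.resize(im,None,fx=f,fy=f,interpolation=0);c=manip.get_calibration(n)
    for b in CORE:
        q=(proj(pose(.5122,.1706,.892,b),c)-[x0,y0]+.5)*f
        for i in range(8):
            for j in range(i):
                if bin(i^j).count('1')==1: cv2.line(g,tuple(int(a) for a in q[i]),tuple(int(a) for a in q[j]),(0,160,0),1)
    o.append(g)
cv2.imwrite("pics/ov.png",np.hstack(o))
E
```

```text
(no output)
```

View pics/ov.png

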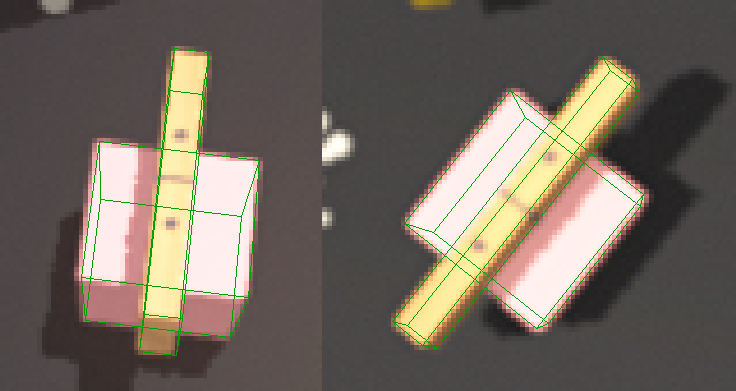

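The overlay fits tightly in both views: core at (0.512, 0.171), yaw 0.892. Now to hover above it (shift computed in tool axes).

Emit:
arm_command --targets '[{"grip": 0, "x": 0.739, "y": -0.04, "z": -0.403, "ay": 0.502}, {"grip": 0, "x": 0.739, "y": -0.04, "z": -0.403, "ay": 0.502}, {"grip": 0, "x": 0.739, "y": -0.04, "z": -0.403, "ay": 0.502}, {"grip": 0, "x": 0.739, "y": -0.04, "z": -0.403, "ay": 0.502}, {"grip": 0, "x": 0.739, "y": -0.04, "z": -0.403, "ay": 0.502}, {"grip": 0, "x": 0.739, "y": -0.04, "z": -0.403, "ay": 0.502}, {"grip": 0, "x": 0.739, "y": -0.04, "z": -0.403, "ay": 0.502}, {"grip": 0, "x": 0.739, "y": -0.04, "z": -0.403, "ay": 0.502}, {"grip": 0, "x": 0.739, "y": -0.04, "z": -0.403, "ay": 0.502}, {"grip": 0, "x": 0.739, "y": -0.04, "z": -0.403, "ay": 0.502}, {"grip": 0, "x": 0.739, "y": -0.04, "z": -0.403, "ay": 0.502}, {"grip": 0, "x": 0.739, "y": -0.04, "z": -0.403, "ay": 0.502}]'

```text
invalid input
```

```bash
cat > ov.py <<'E'
from h import *
from rig import manip
import sys
s=manip.state();print(s['time'],s['position'].round(4),s['ee_rot'].round(4),s['ft_force'].round(2),s['gripper_width'].round(4))
c=manip.get_calibration("wrist");im=manip.capture("wrist");name=sys.argv[1];cv2.imwrite(f"pics/{name}_raw.png",im)
def wire(bs,col,p):
    for b in bs:
        q=proj(pose(*p,b),c)
        for i in range(8):
            for j in range(i):
                if bin(i^j).count('1')==1 and np.abs(q).max()<5000: cv2.line(im,tuple(int(a) for a in q[i]),tuple(int(a) for a in q[j]),col,1)
wire(CORE,(0,160,0),(.5122,.1706,.892)) if 'c' in sys.argv[2] else 0
if 'f' in sys.argv[2]:
    F=(.5176,-.2567,.1025);wire(FORM,(0,160,0),F);wire([[[x,y+k,z] for x,y,z in box(.014,.0075,.119,.122)] for k in(-.0775,.0775)],(255,0,0),F)
cv2.imwrite(f"pics/{name}.png",im)
E
python3 ov.py w1 c
```

```text
Traceback (most recent call last):
  File "ov.py", line 4, in <module>
    s=manip.state();print(s['time'],s['position'].round(4),s['ee_rot'].round(4),s['ft_force'].round(2),s['gripper_width'].round(4))
                                                                                                       ^^^^^^^^^^^^^^^^^^^^^^^^
AttributeError: 'float' object has no attribute 'round'
```

Rows probably need every key.

Emit:
arm_command --targets '[{"grip": 0, "x": 0.739, "y": -0.04, "z": -0.403, "ax": 0, "ay": 0.502, "az": 0}, {"grip": 0, "x": 0.739, "y": -0.04, "z": -0.403, "ax": 0, "ay": 0.502, "az": 0}, {"grip": 0, "x": 0.739, "y": -0.04, "z": -0.403, "ax": 0, "ay": 0.502, "az": 0}, {"grip": 0, "x": 0.739, "y": -0.04, "z": -0.403, "ax": 0, "ay": 0.502, "az": 0}, {"grip": 0, "x": 0.739, "y": -0.04, "z": -0.403, "ax": 0, "ay": 0.502, "az": 0}, {"grip": 0, "x": 0.739, "y": -0.04, "z": -0.403, "ax": 0, "ay": 0.502, "az": 0}, {"grip": 0, "x": 0.739, "y": -0.04, "z": -0.403, "ax": 0, "ay": 0.502, "az": 0}, {"grip": 0, "x": 0.739, "y": -0.04, "z": -0.403, "ax": 0, "ay": 0.502, "az": 0}, {"grip": 0, "x": 0.739, "y": -0.04, "z": -0.403, "ax": 0, "ay": 0.502, "az": 0}, {"grip": 0, "x": 0.739, "y": -0.04, "z": -0.403, "ax": 0, "ay": 0.502, "az": 0}, {"grip": 0, "x": 0.739, "y": -0.04, "z": -0.403, "ax": 0, "ay": 0.502, "az": 0}, {"grip": 0, "x": 0.739, "y": -0.04, "z": -0.403, "ax": 0, "ay": 0.502, "az": 0}]'

```text
time: 2.35
position: [0.5115, 0.1721, 0.2427]
ee_rot: [-1.571, -0.0, -0.678]
ft_force: [0.7, 0.9, -1.0]
gripper_width: 0.0924
```

```bash
sed -i "s/s\['gripper_width'\].round(4)/round(s['gripper_width'],4)/" ov.py; python3 ov.py w1 c
```

```text
2.35 [0.5115 0.1721 0.2427] [-1.5707 -0.     -0.6775] [ 0.73  0.89 -0.99] 0.0924
```

View pics/w1.png

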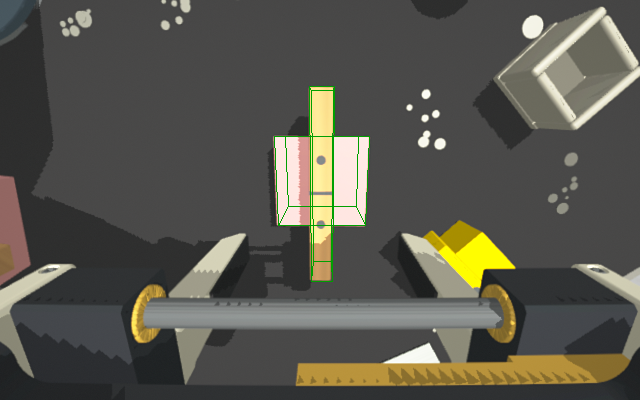

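The wrist overlay matches the core, with its dark line at (321,193) midway between the fingers. Descend and grip.

Emit:
arm_command --targets '[{"grip": 0, "x": 0.0025, "y": 0.1, "z": -0.001, "ax": 0, "ay": 0, "az": 0}, {"grip": 0, "x": 0.0025, "y": 0.18, "z": -0.001, "ax": 0, "ay": 0, "az": 0}, {"grip": 0, "x": 0.0025, "y": 0.24, "z": -0.001, "ax": 0, "ay": 0, "az": 0}, {"grip": 0, "x": 0.0025, "y": 0.288, "z": -0.001, "ax": 0, "ay": 0, "az": 0}, {"grip": 0, "x": 0.0025, "y": 0.288, "z": -0.001, "ax": 0, "ay": 0, "az": 0}, {"grip": 0, "x": 0.0025, "y": 0.288, "z": -0.001, "ax": 0, "ay": 0, "az": 0}]'

```text
time: 3.15
position: [0.5134, 0.1702, 0.071]
ee_rot: [-1.57, -0.001, -0.679]
ft_force: [-0.6, 0.4, 0.0]
gripper_width: 0.093
```

Emit:
arm_command --targets '[{"grip": 0.5, "x": 0, "y": 0, "z": 0, "ax": 0, "ay": 0, "az": 0}, {"grip": 1, "x": 0, "y": 0, "z": 0, "ax": 0, "ay": 0, "az": 0}, {"grip": 1, "x": 0, "y": 0, "z": 0, "ax": 0, "ay": 0, "az": 0}, {"grip": 1, "x": 0, "y": 0, "z": 0, "ax": 0, "ay": 0, "az": 0}, {"grip": 1, "x": 0, "y": 0, "z": 0, "ax": 0, "ay": 0, "az": 0}, {"grip": 1, "x": 0, "y": 0, "z": 0, "ax": 0, "ay": 0, "az": 0}, {"grip": 1, "x": 0, "y": 0, "z": 0, "ax": 0, "ay": 0, "az": 0}, {"grip": 1, "x": 0, "y": 0, "z": 0, "ax": 0, "ay": 0, "az": 0}]'

```text
time: 4.15
position: [0.5128, 0.1697, 0.0698]
ee_rot: [-1.571, 0.0, -0.679]
ft_force: [-0.1, -1.2, 1.3]
gripper_width: 0.0238
```

```bash
python3 ov.py w2 c
```

```text
4.15 [0.5128 0.1697 0.0698] [-1.5712e+00  1.0000e-04 -6.7910e-01] [-0.13 -1.22  1.28] 0.0238
```

View pics/w2.png

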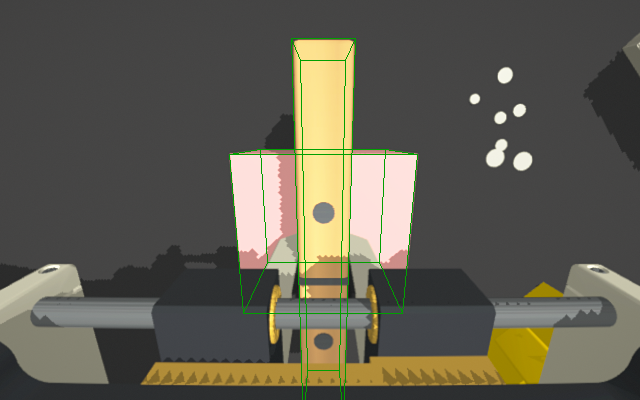

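Gripped: opening 23.8 mm, dark line between the fingers. Lift, then carry over to above the form.

Emit:
arm_command --targets '[{"grip": 1, "x": 0, "y": -0.03, "z": 0, "ax": 0, "ay": 0, "az": 0}, {"grip": 1, "x": 0, "y": -0.09, "z": 0, "ax": 0, "ay": 0, "az": 0}, {"grip": 1, "x": 0, "y": -0.15, "z": 0, "ax": 0, "ay": 0, "az": 0}, {"grip": 1, "x": 0, "y": -0.22, "z": 0, "ax": 0, "ay": 0, "az": 0}, {"grip": 1, "x": 0, "y": -0.28, "z": 0, "ax": 0, "ay": 0, "az": 0}, {"grip": 1, "x": 0, "y": -0.32, "z": 0, "ax": 0, "ay": 0, "az": 0}, {"grip": 1, "x": 0.03, "y": -0.32, "z": -0.036, "ax": 0, "ay": 0.07, "az": 0}, {"grip": 1, "x": 0.08, "y": -0.32, "z": -0.096, "ax": 0, "ay": 0.18, "az": 0}, {"grip": 1, "x": 0.135, "y": -0.32, "z": -0.162, "ax": 0, "ay": 0.3, "az": 0}, {"grip": 1, "x": 0.19, "y": -0.32, "z": -0.228, "ax": 0, "ay": 0.42, "az": 0}, {"grip": 1, "x": 0.245, "y": -0.32, "z": -0.294, "ax": 0, "ay": 0.54, "az": 0}, {"grip": 1, "x": 0.3, "y": -0.32, "z": -0.36, "ax": 0, "ay": 0.66, "az": 0}, {"grip": 1, "x": 0.355, "y": -0.32, "z": -0.426, "ax": 0, "ay": 0.78, "az": 0}, {"grip": 1, "x": 0.4, "y": -0.32, "z": -0.484, "ax": 0, "ay": 0.88, "az": 0}, {"grip": 1, "x": 0.435, "y": -0.32, "z": -0.527, "ax": 0, "ay": 0.96, "az": 0}, {"grip": 1, "x": 0.4525, "y": -0.32, "z": -0.548, "ax": 0, "ay": 1.0, "az": 0}, {"grip": 1, "x": 0.4525, "y": -0.32, "z": -0.548, "ax": 0, "ay": 1.0, "az": 0}, {"grip": 1, "x": 0.4525, "y": -0.32, "z": -0.548, "ax": 0, "ay": 1.0, "az": 0}]'

```text
time: 6.45
position: [0.5177, -0.2554, 0.262]
ee_rot: [-1.571, 0.0, -1.463]
ft_force: [1.0, 0.4, -3.6]
gripper_width: 0.0235
```

```bash
sed -i "s/(.5122,.1706,.892))/(s['position'][0],s['position'][1],np.pi\/2+s['ee_rot'][2])) ; CORE[0][0]/;" ov.py; python3 - <<'E'
import re
t=open('ov.py').read()
i=t.index("wire(CORE");j=t.index("\n",i)
t=t[:i]+"""if 'c' in sys.argv[2]:
    dz=s['position'][2]-.069
    wire([[[x,y,z+dz] for x,y,z in b] for b in CORE],(0,160,0),(s['position'][0],s['position'][1],np.pi/2+s['ee_rot'][2]))"""+t[j:]
open('ov.py','w').write(t)
E
python3 ov.py w3 cf; python3 - <<'E'
from rig import manip
import cv2
for n in("scene","top"): cv2.imwrite(f"pics/{n}3.png",manip.capture(n))
E
```

```text
6.45 [ 0.5177 -0.2554  0.262 ] [-1.5708e+00  4.0000e-04 -1.4628e+00] [ 1.02  0.42 -3.59] 0.0235
```

View pics/w3.png

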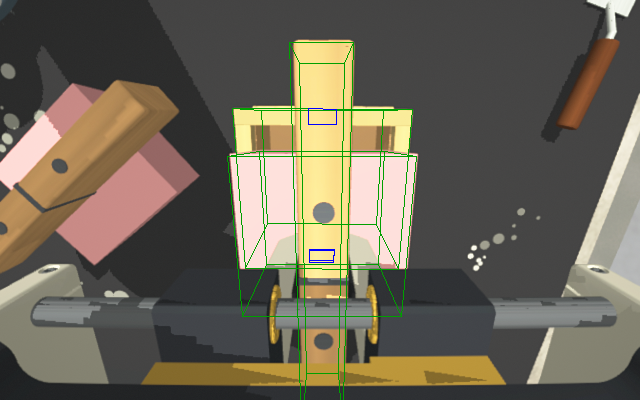

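View pics/scene3.png

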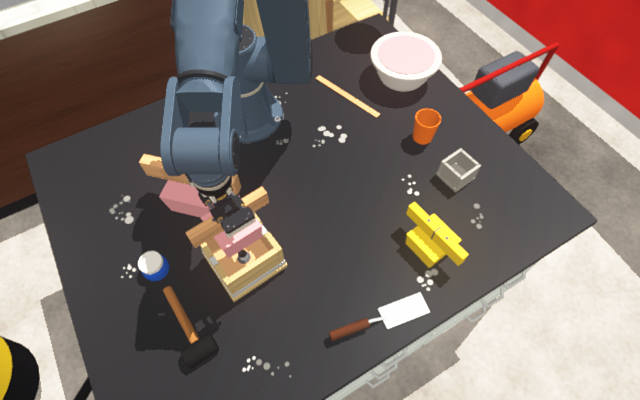

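The pose is good: overlays of the form and the held core agree within about 1 mm. Lower to just above the notches with a small correction (yaw +0.007, 2 mm along the batten).

Emit:
arm_command --targets '[{"grip": 1, "x": 0.004, "y": 0.02, "z": 0, "ax": 0, "ay": 0.007, "az": 0}, {"grip": 1, "x": 0.004, "y": 0.05, "z": 0, "ax": 0, "ay": 0.007, "az": 0}, {"grip": 1, "x": 0.004, "y": 0.09, "z": 0, "ax": 0, "ay": 0.007, "az": 0}, {"grip": 1, "x": 0.004, "y": 0.13, "z": 0, "ax": 0, "ay": 0.007, "az": 0}, {"grip": 1, "x": 0.004, "y": 0.165, "z": 0, "ax": 0, "ay": 0.007, "az": 0}, {"grip": 1, "x": 0.004, "y": 0.185, "z": 0, "ax": 0, "ay": 0.007, "az": 0}, {"grip": 1, "x": 0.004, "y": 0.185, "z": 0, "ax": 0, "ay": 0.007, "az": 0}, {"grip": 1, "x": 0.004, "y": 0.185, "z": 0, "ax": 0, "ay": 0.007, "az": 0}, {"grip": 1, "x": 0.004, "y": 0.185, "z": 0, "ax": 0, "ay": 0.007, "az": 0}]'

```text
time: 7.72
position: [0.5183, -0.2592, 0.1516]
ee_rot: [-1.57, -0.001, -1.47]
ft_force: [0.4, 0.4, -2.4]
gripper_width: 0.0242
```

```bash
cat > look.py <<'E'
from h import *
from rig import manip
import sys
F=(.5176,-.2567,.1025);s=manip.state();n_=sys.argv[1]
print(s['time'],s['position'].round(4),s['ee_rot'].round(4),s['ft_force'].round(2),s['torque'].round(2),round(s['gripper_width'],4))
o=[]
for n,(x0,y0,x1,y1) in {"scene":(180,170,290,305),"top":(360,135,460,235)}.items():
    f=400/(y1-y0);im=manip.capture(n);c=manip.get_calibration(n);g=cv2.resize(im[y0:y1,x0:x1],None,fx=f,fy=f,interpolation=0)
    dz=s['position'][2]-.0698
    L=[(box(.012,.105,.064+dz,.112+dz),(s['position'][0],s['position'][1],np.pi/2+s['ee_rot'][2]),(0,200,0))]
    L+=[([[x,y+k,z] for x,y,z in box(.014,.0075,.119,.122)],F,(255,0,0)) for k in(-.0775,.0775)]
    for b,p,col in L:
        q=(proj(pose(*p,b),c)-[x0,y0]+.5)*f
        for i in range(8):
            for j in range(i):
                if bin(i^j).count('1')==1: cv2.line(g,tuple(int(a) for a in q[i]),tuple(int(a) for a in q[j]),col,1)
    o.append(g)
cv2.imwrite(f"pics/{n_}.png",np.hstack(o))
E
python3 look.py l4
```

```text
7.725 [ 0.5183 -0.2592  0.1516] [-1.5697e+00 -9.0000e-04 -1.4700e+00] [ 0.38  0.43 -2.42] [-0.11  0.04 -0.  ] 0.0242
```

View pics/l4.png

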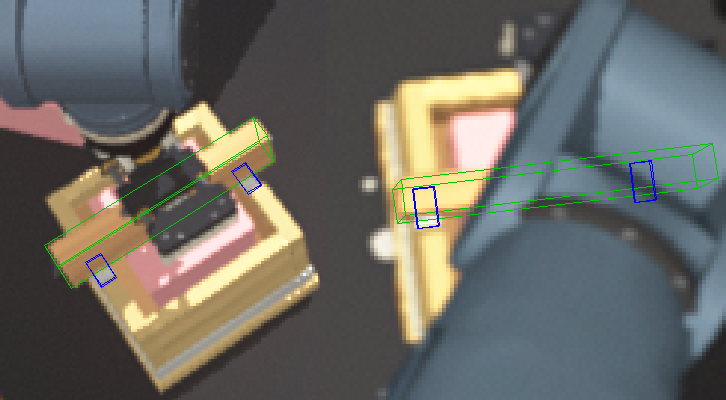

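Emit:
arm_command --targets '[{"grip": 1, "x": -0.001, "y": 0.006, "z": -0.001, "ax": 0, "ay": 0, "az": 0}, {"grip": 1, "x": -0.001, "y": 0.012, "z": -0.001, "ax": 0, "ay": 0, "az": 0}, {"grip": 1, "x": -0.001, "y": 0.018, "z": -0.001, "ax": 0, "ay": 0, "az": 0}, {"grip": 1, "x": -0.001, "y": 0.024, "z": -0.001, "ax": 0, "ay": 0, "az": 0}, {"grip": 1, "x": -0.001, "y": 0.028, "z": -0.001, "ax": 0, "ay": 0, "az": 0}, {"grip": 1, "x": -0.001, "y": 0.028, "z": -0.001, "ax": 0, "ay": 0, "az": 0}, {"grip": 1, "x": -0.001, "y": 0.028, "z": -0.001, "ax": 0, "ay": 0, "az": 0}]'

```text
time: 8.7
position: [0.5172, -0.2585, 0.1344]
ee_rot: [-1.571, -0.0, -1.47]
ft_force: [-2.9, 1.1, 5.4]
gripper_width: 0.0239
```

```bash
python3 look.py l5
```

```text
8.7 [ 0.5172 -0.2585  0.1344] [-1.5708e+00 -1.0000e-04 -1.4700e+00] [-2.88  1.15  5.4 ] [ 0.26  0.81 -0.03] 0.0239
```

View pics/l5.png

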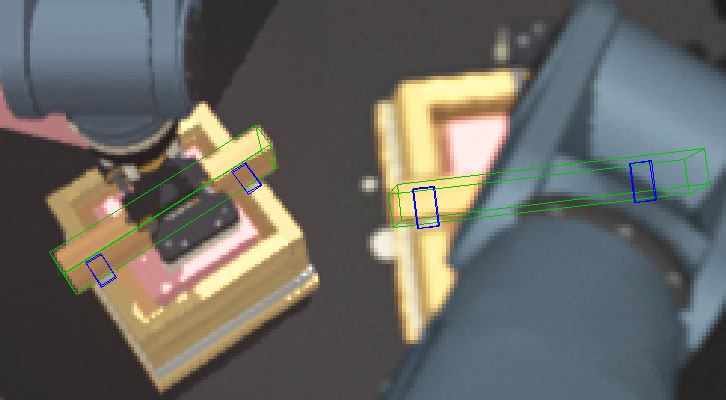

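Emit:
arm_command --targets '[{"grip": 1, "x": 0, "y": 0.001, "z": -0.0015, "ax": 0, "ay": 0, "az": 0}, {"grip": 1, "x": 0, "y": 0.003, "z": -0.0015, "ax": 0, "ay": 0, "az": 0}, {"grip": 1, "x": 0, "y": 0.006, "z": -0.0015, "ax": 0, "ay": 0, "az": 0}, {"grip": 1, "x": 0, "y": 0.006, "z": -0.0015, "ax": 0, "ay": 0, "az": 0}, {"grip": 1, "x": 0, "y": 0.006, "z": -0.0015, "ax": 0, "ay": 0, "az": 0}]'

```text
time: 9.43
position: [0.5171, -0.2585, 0.1312]
ee_rot: [-1.569, -0.0, -1.47]
ft_force: [-0.1, 3.6, 7.0]
gripper_width: 0.0239
```

```bash
cat > st.py <<'E'
from rig import manip
s=manip.state();print(s['time'],s['position'].round(4),s['ee_rot'].round(4),s['ft_force'].round(2),s['torque'].round(2),round(s['gripper_width'],4))
E
python3 st.py
```

```text
9.425 [ 0.5171 -0.2585  0.1312] [-1.5690e+00 -5.0000e-04 -1.4701e+00] [-0.15  3.6   7.01] [0.55 0.21 0.  ] 0.0239
```

Emit:
arm_command --targets '[{"grip": 1, "x": 0, "y": 0.002, "z": 0, "ax": 0, "ay": 0, "az": 0}, {"grip": 1, "x": 0, "y": 0.004, "z": 0, "ax": 0, "ay": 0, "az": 0}, {"grip": 1, "x": 0, "y": 0.005, "z": 0, "ax": 0, "ay": 0, "az": 0}, {"grip": 1, "x": 0, "y": 0.005, "z": 0, "ax": 0, "ay": 0, "az": 0}, {"grip": 1, "x": 0, "y": 0.005, "z": 0, "ax": 0, "ay": 0, "az": 0}]'

```text
time: 10.05
position: [0.5171, -0.2585, 0.1283]
ee_rot: [-1.569, -0.001, -1.47]
ft_force: [-0.2, 3.3, 8.0]
gripper_width: 0.024
```

```bash
python3 st.py
```

```text
10.05 [ 0.5171 -0.2585  0.1283] [-1.5690e+00 -5.0000e-04 -1.4701e+00] [-0.21  3.34  7.98] [ 0.65  0.23 -0.04] 0.024
```

Emit:
arm_command --targets '[{"grip": 1, "x": 0, "y": 0.0007, "z": 0, "ax": 0, "ay": 0, "az": 0}, {"grip": 1, "x": 0, "y": 0.0013, "z": 0, "ax": 0, "ay": 0, "az": 0}, {"grip": 1, "x": 0, "y": 0.0013, "z": 0, "ax": 0, "ay": 0, "az": 0}, {"grip": 1, "x": 0, "y": 0.0013, "z": 0, "ax": 0, "ay": 0, "az": 0}]'

```text
time: 10.55
position: [0.5171, -0.2585, 0.1278]
ee_rot: [-1.569, -0.001, -1.47]
ft_force: [-2.8, 3.7, 9.8]
gripper_width: 0.024
```

Emit:
arm_command --targets '[{"grip": 1, "x": 0, "y": 0.0005, "z": 0, "ax": 0, "ay": 0, "az": 0}, {"grip": 1, "x": 0, "y": 0.001, "z": 0, "ax": 0, "ay": 0, "az": 0}, {"grip": 1, "x": 0, "y": 0.001, "z": 0, "ax": 0, "ay": 0, "az": 0}, {"grip": 1, "x": 0, "y": 0.001, "z": 0, "ax": 0, "ay": 0, "az": 0}]'

```text
time: 11.05
position: [0.5171, -0.2585, 0.1277]
ee_rot: [-1.569, -0.001, -1.47]
ft_force: [-3.6, 4.8, 15.4]
gripper_width: 0.0239
```

```bash
python3 st.py
```

```text
11.05 [ 0.5171 -0.2585  0.1277] [-1.5688e+00 -8.0000e-04 -1.4700e+00] [-3.61  4.79 15.43] [0.89 0.89 0.02] 0.0239
```

Contact came at z = 0.1278, as predicted. A little more push.

Emit:
arm_command --targets '[{"grip": 1, "x": 0, "y": 0.0005, "z": 0, "ax": 0, "ay": 0, "az": 0}, {"grip": 1, "x": 0, "y": 0.001, "z": 0, "ax": 0, "ay": 0, "az": 0}, {"grip": 1, "x": 0, "y": 0.001, "z": 0, "ax": 0, "ay": 0, "az": 0}, {"grip": 1, "x": 0, "y": 0.001, "z": 0, "ax": 0, "ay": 0, "az": 0}]'

```text
time: 11.55
position: [0.5171, -0.2585, 0.1277]
ee_rot: [-1.569, -0.001, -1.47]
ft_force: [-6.5, 6.1, 23.2]
gripper_width: 0.0236
```

Emit:
arm_command --targets '[{"grip": 1, "x": 0, "y": 0.0006, "z": 0, "ax": 0, "ay": 0, "az": 0}, {"grip": 1, "x": 0, "y": 0.0006, "z": 0, "ax": 0, "ay": 0, "az": 0}, {"grip": 1, "x": 0, "y": 0.0006, "z": 0, "ax": 0, "ay": 0, "az": 0}]'

```text
time: 11.92
position: [0.5171, -0.2585, 0.1277]
ee_rot: [-1.569, -0.001, -1.47]
ft_force: [-7.5, 7.1, 25.9]
gripper_width: 0.0238
```

```bash
python3 look.py l6; python3 ov.py w6 cf;python3 st.py
```

```text
11.925 [ 0.5171 -0.2585  0.1277] [-1.5687e+00 -1.0000e-03 -1.4699e+00] [-7.55  7.1  25.86] [ 1.22  1.59 -0.03] 0.0238
12.025 [ 0.5171 -0.2585  0.1277] [-1.5687e+00 -1.0000e-03 -1.4699e+00] [-7.59  6.58 25.23] 0.0236
12.075 [ 0.5171 -0.2586  0.1277] [-1.5687e+00 -1.0000e-03 -1.4699e+00] [-7.63  6.92 26.46] [ 1.18  1.59 -0.05] 0.0239
```

View pics/l6.png

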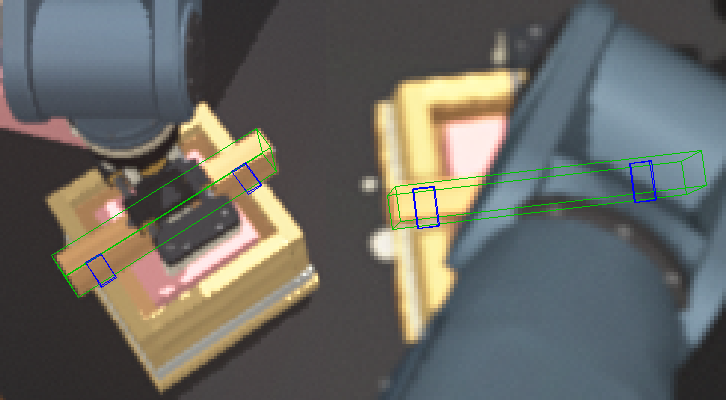

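View pics/w6_raw.png

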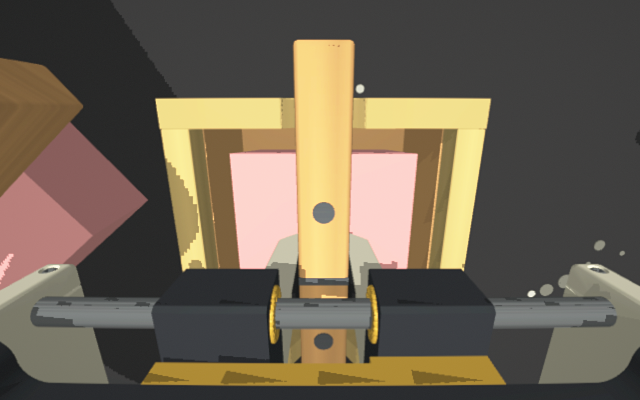

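The wrist view shows the batten in the far notch at (324,110), central between the wall edges at 157 and 490. The dark line is still at row 281, so the batten hasn't slipped. The push holds steady at about 26 N, so I'm handing in.

```bash
python3 - <<'E'
from rig import manip
print(manip.close_job())
s=manip.state();print(s['time'],s['position'].round(4),s['ft_force'].round(2),s['gripper_width'])
E
```

```text
the job is handed in; nothing more can be done
None
the job is handed in; nothing more can be done
```

I picked up the small pink core by its batten, lowered it into the form and pressed it onto the steel strips. I handed the job in at about 12 s, still gripping and pressing down. No verdict was reported.

**Last checks:**
- **Seating:** The tool stopped moving down at z = 0.1277 m; I had worked out 0.1278 for full seating. More push after that raised the force but not the depth.
- **Push:** The wrist read a steady 26 N or so of upward force. After allowing for the spring and the core's weight, I estimate 15–17 N on the strips.
- **Grip:** The opening was 23.8 mm on the 24 mm batten, and the batten's mark had not moved between the fingers.
- **Alignment:** The gripper was within about 2 mm of my measured form centre and 0.002 rad of the notch line. The wrist picture shows the batten central in the far notch.

**Less certain:**
- **Side load:** There was a side load of about 7 N each in x and y under the push. This could be friction or light contact with a notch side; I left it.
- **Near notch:** The gripper hid the near notch in the wrist view. I judged that end from the tool's level pose and the scene camera overlay.
- **Former:** I did not see how far it was pressed in; I inferred it from the height.

The cup, wax tub and planter, and the mallet, show no movement in the scene picture I took while carrying the core over. I didn't re-measure them after that.

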